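# Weigh out two candy balls

## Robot

A 6-joint arm with a two-finger parallel gripper is mounted at the origin on the work surface. World frame = base frame: x ahead of the robot, y to its left, z up, the work surface at z = 0. Lengths are in m, angles in rad, forces in N, time in s.
With the tool pointing down it reaches from about 0.375 to 0.9 m from the base axis. Payload 3.1 kg.
Tool frame: the origin (TCP) lies at the centre of the arm's flange, where the gripper is bolted on; the fingertips stand robot.tip_extent ahead of it and the grasp point (between the pads) lies 164 mm ahead of it (robot.tip_extent is the distance from the TCP to the fingertips, in m); z points along the fingers, y is the line along which they close (so a half turn about z gives the same grasp; the last joint's range is limited). The gripper opens to 87 mm and grips with 3 to 60 N. Pads are 19 mm wide; open, the fingers measure 117 mm over their backs; the gripper's body (75 mm by 190 mm) begins 51 mm behind the grasp point.
Start: joints at [-0.178, 0.527, 1.433, -0, 1.181, -0.178], TCP at [0.625, 0, 0.405] pointing down, gripper open.
Joint ranges: [-3.08, 3.08], [-0.75, 2.2], [0.22, 2.44], [-1.43, 4.57], [0, 2.65], [-2.85, 2.85]. Speed limits (rad/s): [2.79, 2.79, 3.14, 3.14, 3.14, 3.14].

## Interface

Orientations are given as a unit quaternion [x, y, z, w].
In Python, from rig import get_obs, camera, hand_in, cut_out, robot gives the robot as it stands.
- The arm moves only by the tool step_arm, never from a script. Its argument "rows" is a list of rows, each a list of 6 numbers: the shift along the world's x, y, z in m, then the turn, a rotation vector about the world's x, y, z in degrees. A call has 1 to 12 rows; each row shifts and turns the commanded pose from where the row before left it; what a row does not reach is not made up. A row lasts 1/8 s, in which the tool goes at most 62.5 mm and 10.7 degrees, less where a joint would pass 70% of its speed; a pose out of reach is approached as far as the arm can. A call is refused whole if a number of a shift passes 0.0625 or a number of a turn 10.7, either way. A call with a gripper value outside its range is refused whole. "jaw" is the finger opening in m, from 0 to 0.087, set as the call begins (left out, the last holds). The fingers move at their own pace and stop on an object; "squeeze" is the grip in N (left out, the last holds). Time passes only in rows, so rows that do not move let the fingers close. It gives the time, the measured TCP pose, the force, the opening and the grip force at its end, in the units of the state.
- get_obs(): the state, without advancing time (a new reading comes with each control period).
- camera(name): name is "scene" or "side" or "wrist"; returns a dict with "pixels" (384x512x3 uint8, blue, green, red), "depth" (384x512 float32, m along the optical axis (not along the pixel's ray), 0 where there is no reading), "fov_y" (degrees; the focal length in pixels is half the picture's height over the tangent of half this angle, whatever the lens; pixels are square), "cx", "cy" (the principal point, pixels), "k1" (the pictures are not rectified: a ray, as slopes to the right and down, at radius r is drawn at 1 + k1 r^2 times it, then the intrinsics apply), "extrinsics" (4x4, takes a point from camera to world coordinates); the wrist camera has in their place "mount" (4x4, takes a point from camera to tool coordinates, whose origin is the TCP and whose axes are the flange's). Camera axes: x right, y up, looking along -z (the intrinsics and any distortion apply to the point x, -y, -z); pixel columns grow to the right and rows downward; lengths in m; the calibration is good to about 2 mm. A picture is of the moment at which its call begins: read the wrist's pose just before it.
- hand_in(): hands the job in; it is judged then, once.
Trained networks look in the newest picture that a camera, given by its name, has taken for a name from the list of things; names that differ only in an ending like _2 or _b are one class to them, and where a whole thing is asked for, a point or a joint stands for the part that bears it (a point fixed in the world has none). Each returns a list of dicts, best first, with "confidence" (0 to 1); they miss things now and then, are a little off and sometimes report something else, mostly with a low value. They report only what shows in the picture. A call takes as long as a camera call. They do not tell look-alikes from the thing itself.
- cut_out(label, camera): "region" (384x512 bool, what is visible of it) and "extent" ([centre column, centre row, width, height] in pixels, round what is visible of it).
The state is a dict: "time": time; "q": joint angles; "joint_velocities": joint speeds; "joint_torque": joint torques, N m; "position": TCP position; "tool_rot": TCP orientation; "ft_force": force on the tool from outside, world axes, zero at the start; "moment": the same for the moment, N m; "grip_width": finger opening in m; "grip_force": force on a finger pad.
Only numpy, scipy, OpenCV 4.12 (cv2) and the standard library are available. Lean on these libraries where they do the work, as an engineer would, in place of code of your own. Each camera call takes 0.05 s, during which the arm holds its last target. There are 200 camera calls.

## Task

On the sideboard a white porcelain cup holds three orange candy balls. Pick it up and tip it over the bowl of the spring scale just far enough that two balls drop in and the scale shows the weight of two; the third must stay in the cup. Then stand the cup upright on the sideboard again, clear of the scale, and let go.

Things in the scene. Friction and masses are not known exactly. Their poses are not given: they have to be found in the camera images.
- cup: White porcelain trough with gilt rim, 160 g or so, the one with candy (a blue one is empty). 111 mm long (x), 45 wide (y), 38 high; walls and floor 4 mm; top open; mouth (no wall) at its -x end. Origin: centre of underside, z up. Grip across the width. Ball centres at x = -42, -4, +34 mm, z = 21. Tilted slowly mouth down, they roll out at about 25, 40 and 65 degrees (within 5), front one first.
- candy_back_center (a point): Centre of the back one of three orange balls in the cup, the one that must stay in it. Balls are 34 mm wide, 30 g each, and lie in floor hollows behind ridges of 1.6 mm (front ball), 4 mm (middle) and 9.8 mm (back), so the back one always leaves last. A freed ball runs out over the mouth at up to 0.8 m/s.
- bowl_floor (a point): Centre of the inner floor of the scale's round aluminium bowl. The bowl is 164 mm wide at the rim and 90 mm at the floor; the rim is 41 mm above this point, and with the bowl empty about 103 mm above the sideboard. It stands on a fixed green round base 144 mm wide.
- scale_bowl (a joint): Reading of the spring scale: how far its bowl has sunk, in m. 0 empty; it sinks 6 mm for each ball (0.006 one, 0.012 two, 0.018 three) and settles within about half a second of a drop; stop at 0.024.
Not all that is in view belongs to the job. What is shaped like the cup but red is not meant.

How it is judged:
On the way:
1. the cup is lifted and tipped over the scale (angle between cup's own z axis and vertical above 0.35 rad and horizontal distance between cup and bowl_floor below 0.16 m and height (world z) of cup above 0.08 m), for 0.1 s.
At the end, for the whole second after the job is handed in: The scale shows two balls (0.0095 to 0.0145 m), the back ball lies inside the white cup, and the cup stands still and upright (within 10 degrees) on the sideboard (underside less than 30 mm above it), its centre more than 90 mm from the bowl's centre (value of joint scale_bowl between 0.0095 and 0.0145 m and x of candy_back_center in the frame of cup between -0.056 and 0.056 m and y of candy_back_center in the frame of cup between -0.022 and 0.022 m and z of candy_back_center in the frame of cup between 0.012 and 0.045 m and angle between cup's own z axis and vertical below 0.17 rad and height (world z) of cup between -0.005 and 0.03 m and horizontal distance between cup and bowl_floor above 0.09 m and linear speed of cup below 0.02 m/s); the robot touches nothing.
It also fails if it takes over 64 s, if anything falls off the work surface, if the arm or the gripper's body presses on something with over 40 N, if the wrist force passes 120 N, or if a joint passes its speed limit or range.

## Working session

There is one attempt and no reset: what is moved stays moved. The work goes in short steps, Python scripts to look and compute and a tool call to move; the robot and the scene stay as the last step left them, time stands still between calls to the robot, and variables do not carry over. Pictures are saved under pics/ and viewed, at most 10 in all, crops included, and the job is handed in when it is done.

Besides the shell and the picture viewer there is one more tool, called after "Call:" in YAML: its name, and indented under it one key for each argument. step_arm: Moves the arm, as the interface text tells. Its arguments: {"type":"object","properties":{"rows":{"type":"array"},"jaw":{"type":"number"},"squeeze":{"type":"number"}},"required":["rows"]}

```bash
mkdir -p pics; ls; cat > h.py <<'E'
import numpy as np, cv2
from rig import get_obs, camera, cut_out, robot
from scipy.spatial.transform import Rotation as R
def snap(name):
    o=get_obs(); c=camera(name); 
    if 'extrinsics' in c: T=np.array(c['extrinsics'])
    else:
        W=np.eye(4); W[:3,:3]=R.from_quat(o['tool_rot']).as_matrix(); W[:3,3]=o['position']; T=W@np.array(c['mount'])
    return c,T
def K(c):
    f=192/np.tan(np.radians(c['fov_y'])/2); return np.array([[f,0,c['cx']],[0,f,c['cy']],[0,0,1.]])
def dist(c): return np.array([c['k1'],0,0,0,0.])
def world(c,T,mask=None):
    v,u=np.nonzero((c['depth']>0)&(mask if mask is not None else True))
    n=cv2.undistortPoints(np.stack([u,v],1).astype(float)[:,None],K(c),dist(c))[:,0]
    d=c['depth'][v,u]
    P=np.stack([n[:,0]*d,-n[:,1]*d,-d],1)
    return P@T[:3,:3].T+T[:3,3],u,v
def ray(c,T,uv):
    n=cv2.undistortPoints(np.array(uv,float).reshape(-1,1,2),K(c),dist(c))[:,0]
    return T[:3,3],np.c_[n[:,0],-n[:,1],-np.ones(len(n))]@T[:3,:3].T
E
python3 - <<'E'
from h import *
print(robot.tip_extent,get_obs())
ims=[]
for n in ['scene','side','wrist']:
    c,T=snap(n); ims.append(c['pixels'].copy()); print(n,T.round(3).tolist(),c['fov_y'],c['k1'])
    for l in ['cup','candy_back_center','bowl_floor']:
        for r in cut_out(l,n):
            m=r['region']; P,u,v=world(c,T,m)
            print(l,round(r['confidence'],2),np.round(r['extent']),np.median(P,0).round(3) if len(P) else None, (P.min(0).round(3),P.max(0).round(3)) if len(P) else '')
cv2.imwrite('pics/a.png',ims[0]);cv2.imwrite('pics/b.png',ims[1]);cv2.imwrite('pics/w.png',ims[2])
E
```

```text
pics
0.1822 {'time': 0.0, 'q': array([-1.78484813e-01,  5.28456265e-01,  1.43392318e+00, -2.31217335e-05,
        1.18136013e+00, -1.78489105e-01]), 'joint_velocities': array([-2.13915132e-03, -5.70766577e-04, -9.15448977e-05, -5.83164092e-04,
        1.93263025e-03, -4.57864481e-04]), 'joint_torque': array([-5.45745443e-04, -4.40045428e+01, -1.76593530e+01,  6.32597599e-02,
        5.83207863e-02, -1.53719384e-04]), 'position': array([6.24650527e-01, 9.93230662e-05, 4.03770642e-01]), 'tool_rot': array([ 7.07101744e-01,  7.07111003e-01, -6.21010617e-04, -8.75656918e-04]), 'ft_force': array([-0.23448932,  0.22777998,  0.31269482]), 'moment': array([ 0.05143872, -0.00224425,  0.0314873 ]), 'grip_force': 0.0, 'grip_width': 0.08717671474651}
scene [[0.315, -0.606, 0.731, 1.269], [0.949, 0.184, -0.257, -0.16], [0.021, 0.774, 0.633, 0.718], [0.0, 0.0, 0.0, 1.0]] 56.37885545676605 0.03189791991294475
cup 0.81 [309. 198.  33.  32.] [0.532 0.288 0.025] (array([ 0.456,  0.266, -0.004]), array([0.572, 0.347, 0.041]))
cup 0.73 [265. 194.  34.  28.] [0.471 0.166 0.019] (array([ 0.407,  0.114, -0.
[... 858 characters left out ...]
.462, -0.124, -0.002]), array([0.652, 0.12 , 0.109]))
bowl_floor 0.59 [271. 221.  64.  54.] [ 0.547 -0.025  0.073] (array([ 0.462, -0.124, -0.002]), array([0.649, 0.121, 0.107]))
wrist [[1.0, -0.0, 0.0, 0.625], [0.0, 0.965, 0.263, 0.072], [-0.0, -0.263, 0.965, 0.384], [0.0, 0.0, 0.0, 1.0]] 67.91934896211964 -0.05080578250842926
cup 0.62 [114.  40.  88.  78.] [0.462 0.161 0.012] (array([ 0.402,  0.112, -0.002]), array([0.508, 0.205, 0.041]))
candy_back_center 0.7 [173. 218. 153. 144.] [ 0.54  -0.029  0.072] (array([ 0.403, -0.195, -0.002]), array([0.622, 0.038, 0.31 ]))
bowl_floor 0.77 [174. 218. 156. 144.] [ 0.54  -0.029  0.072] (array([ 0.46 , -0.124, -0.002]), array([0.622, 0.038, 0.223]))
```

```bash
python3 - <<'E'
import cv2,numpy as np
a=cv2.imread('pics/a.png');b=cv2.imread('pics/b.png')
A=cv2.resize(a[140:260,150:400],None,fx=3.2,fy=2.4,interpolation=cv2.INTER_CUBIC)
A=cv2.resize(a[150:250,160:410],(800,320),interpolation=cv2.INTER_CUBIC)
B=cv2.resize(b[120:260,180:380],(400,280),interpolation=cv2.INTER_CUBIC);w=cv2.resize(cv2.imread('pics/w.png'),(373,280))
cv2.imwrite('pics/c1.png',np.vstack([A,np.hstack([B,w,np.zeros((280,27,3),np.uint8)])]))
E
```

```text
(no output)
```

View pics/c1.png

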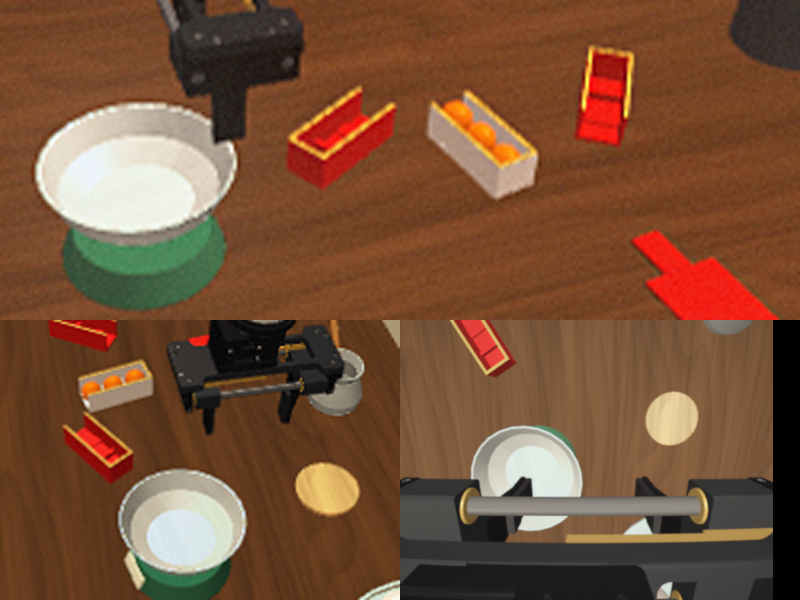

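View pics/b.png

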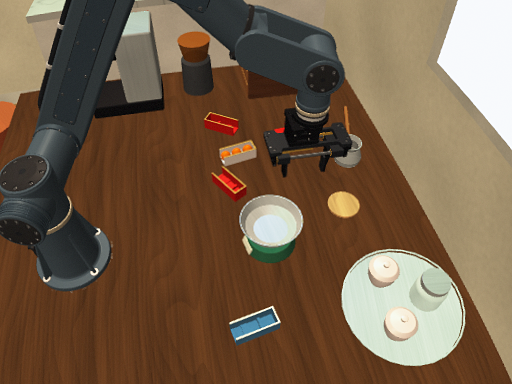

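Candidates in the side picture: the white trough with three orange balls at (237,154), red look-alikes at (229,185) and (221,123), and a blue one at (255,324). I choose the white one, and I'll check it with the wrist camera.

Call:
step_arm:
  rows:
    - [-0.027,0.055,-0.01,0,0,0]
    - [-0.027,0.055,-0.01,0,0,0]
    - [-0.027,0.055,-0.01,0,0,0]
    - [-0.027,0.055,-0.01,0,0,0]
    - [0,0,0,0,0,0]
    - [0,0,0,0,0,0]
  jaw: 0.087

```text
time: 1.35
position: [0.5173, 0.2201, 0.3651]
tool_rot: [0.707, 0.707, 0.0, 0.001]
ft_force: [0.8, 0.7, -0.5]
grip_width: 0.087
grip_force: 0.0
```

```bash
cat > cup.py <<'E'
from h import *
import sys
def cupmask(c):
    return None
c,T=snap('wrist'); print(get_obs()['position'].round(4))
im=c['pixels']; hsv=cv2.cvtColor(im,cv2.COLOR_BGR2HSV)
for l in ['cup','candy_back_center','bowl_floor']:
    for r in cut_out(l,'wrist'):
        P,u,v=world(c,T,r['region']); print(l,round(r['confidence'],2),np.round(r['extent']),np.median(P,0).round(3),P[:,2].max().round(3), np.median(im[r['region']],0))
cv2.imwrite('pics/%s.png'%sys.argv[1],im); np.savez(sys.argv[1],im=im,depth=c['depth'],T=T,K=K(c),d=dist(c))
E
python3 cup.py w1
```

```text
[0.5178 0.2195 0.3652]
cup 0.91 [246. 104. 114.  63.] [0.519 0.305 0.025] 0.04 [174. 238. 255.]
cup 0.6 [203. 202.  87.  79.] [0.455 0.178 0.01 ] 0.183 [ 84.  91. 255.]
candy_back_center 0.84 [274. 100.  36.  30.] [0.541 0.304 0.033] 0.039 [102. 197. 255.]
bowl_floor 0.7 [276.  99.  35.  28.] [0.541 0.304 0.033] 0.039 [102. 197. 255.]
```

View pics/w1.png

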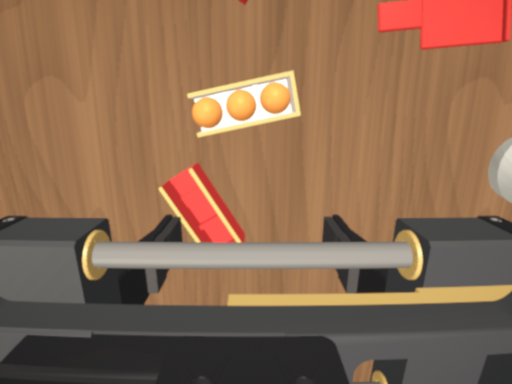

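The wrist view confirms the choice. The white cup holds three balls, at (207,112), (241,105) and (275,98). Its open mouth is at the left (-x world), its closed end at (297,94), and it is turned about +10°. I take a second view for height.

Call:
step_arm:
  rows:
    - [0.03,0.0,0,0,0,0]
    - [0.04,0.0,0,0,0,0]
    - [0.03,0.0,0,0,0,0]
    - [0,0,0,0,0,0]
    - [0,0,0,0,0,0]

```text
time: 2.17
position: [0.6165, 0.2191, 0.3643]
tool_rot: [0.708, 0.707, -0.001, -0.001]
ft_force: [0.0, 0.2, 0.1]
grip_width: 0.0872
grip_force: 0.0
```

```bash
python3 cup.py w2; cat > fit.py <<'E'
from h import *
res=[]
for n in ['w1','w2']:
    z=np.load(n+'.npz'); im=z['im']; T=z['T']; hsv=cv2.cvtColor(im,cv2.COLOR_BGR2HSV); h,s,v=cv2.split(hsv)
    c=dict(depth=z['depth'],fov_y=2*np.degrees(np.arctan(192/z['K'][0,0])),cx=z['K'][0,2],cy=z['K'][1,2],k1=z['d'][0])
    P,u,vv=world(c,T); Z=np.zeros((384,512)); Z[vv,u]=P[:,2]; X=np.zeros((384,512,3)); X[vv,u]=P
    reg=((Z>0.03)&(Z<0.05)&(X[...,1]>0.24)&(X[...,1]<0.37)&(X[...,0]>.44)&(X[...,0]<.60)).astype(np.uint8)
    k,lab,st,_=cv2.connectedComponentsWithStats(reg); reg=(lab==1+np.argmax(st[1:,4])).astype(np.uint8)
    pts=np.argwhere(reg)[:,::-1]
    o,d=ray(c,T,pts); W=o+d*((0.038-o[2])/d[:,2])[:,None]
    (cx,cy),(a,b),ang=cv2.minAreaRect(W[:,:2].astype(np.float32)*1000)
    print(n,'rect mm',round(cx,1),round(cy,1),round(a,1),round(b,1),round(ang,1),'medz rim',np.percentile(Z[reg>0],[50,90]).round(4))
    og=((h>8)&(h<20)&(s>190)&(v>200)&(X[...,1]>0.24)&(X[...,1]<0.37)&(Z>.01)&(X[...,0]>.44)&(X[...,0]<.60)).astype(np.uint8); og=cv2.erode(og,np.ones((5,5),np.uint8))
    k,lab,st,cen=cv2.connectedComponentsWithStats(og); L=sorted([tuple(cen[i]) for i in range(1,k) if st[i,4]>60]); print(L)
    res.append(ray(c,T,L))
if all(len(r[1])==3 for r in res):
    for i in range(3):
        (o1,d1),(o2,d2)=[(r[0],r[1][i]/np.linalg.norm(r[1][i])) for r in res]
        t=np.linalg.lstsq(np.c_[d1,-d2],o2-o1,rcond=None)[0]; p,q=o1+t[0]*d1,o2+t[1]*d2
        print('ball',((p+q)/2).round(4),'gap',np.linalg.norm(p-q).round(4))
E
python3 fit.py
python3 - <<'E'
from h import *
for n in ['scene','side']:
    c,T=snap(n)
    P,u,v=world(c,T)
    m=(P[:,2]>0.098)&(P[:,2]<0.108)&(np.hypot(P[:,0]-.547,P[:,1]+.027)<.12); Q=P[m]
    A=np.c_[2*Q[:,:2],np.ones(len(Q))]
    s=np.ones(len(Q),bool)
    r=np.hypot(*(Q[:,:2]-Q[:,:2].mean(0)).T); s=r>.06
    x=np.linalg.lstsq(A[s],(Q[s,:2]**2).sum(1),rcond=None)[0]; print(n,'bowl',x[:2].round(4),np.sqrt(x[2]+x[:2]@x[:2]).round(4),s.sum())
    m=(np.hypot(P[:,0]-x[0],P[:,1]-x[1])<.03); print('floor z',np.median(P[m,2]))
    hi=(np.hypot(P[:,0]-x[0],P[:,1]-x[1])<.1); print('rim', np.percentile(P[hi,2],[95,99]))
E
```

```text
[0.6161 0.2194 0.3645]
cup 0.91 [154. 103. 122.  65.] [0.518 0.308 0.029] 0.04 [156. 234. 255.]
cup 0.76 [120. 205.  83.  75.] [0.454 0.182 0.017] 0.257 [ 53.  60. 192.]
candy_back_center 0.56 [183.  99.  31.  30.] [0.545 0.305 0.033] 0.039 [100. 194. 255.]
w1 rect mm 509.4 298.0 110.5 45.7 12.0 medz rim [0.0381 0.0391]
[]
scene bowl [ 0.5446 -0.0414] 0.0793 237
floor z 0.06042610601702281
rim [0.09901354 0.10196696]
side bowl [ 0.542  -0.0446] 0.0781 328
floor z 0.06253906539895882
rim [0.10146886 0.1051794 ]Traceback (most recent call last):
  File "fit.py", line 15, in <module>
    res.append(ray(c,T,L))
               ~~~^^^^^^^
  File "h.py", line 20, in ray
    n=cv2.undistortPoints(np.array(uv,float).reshape(-1,1,2),K(c),dist(c))[:,0]
      ~~~~~~~~~~~~~~~~~~~^^^^^^^^^^^^^^^^^^^^^^^^^^^^^^^^^^^^^^^^^^^^^^^^^
cv2.error: OpenCV(4.12.0) /io/opencv/modules/calib3d/src/undistort.dispatch.cpp:347: error: (-215:Assertion failed) CV_IS_MAT(_src) && CV_IS_MAT(_dst) && (_src->rows == 1 || _src->cols == 1) && (_dst->rows == 1 || _dst->cols == 1) && _src->cols + _src->rows - 1 == _dst->rows + _dst->cols - 1 && (CV_MAT_TYPE(_src->type) == CV_32FC2 || CV_MAT_TYPE(_src->type) == CV_64FC2) && (CV_MAT_TYPE(_dst->type) == CV_32FC2 || CV_MAT_TYPE(_dst->type) == CV_64FC2) in function 'cvUndistortPointsInternal'
```

```bash
sed -i 's/(h>8)&(h<20)&(s>190)/(h>6)\&(h<22)\&(s>115)/; s/np.ones((5,5)/np.ones((9,9)/' fit.py; python3 fit.py
```

```text
w1 rect mm 509.4 298.0 110.5 45.7 12.0 medz rim [0.0381 0.0391]
[(np.float64(209.85333333333332), np.float64(114.68)), (np.float64(242.1764705882353), np.float64(108.94117647058823)), (np.float64(253.0), np.float64(299.5)), (np.float64(324.82105263157894), np.float64(299.05263157894734)), (np.float64(422.44223107569724), np.float64(295.9880478087649)), (np.float64(481.3576158940397), np.float64(293.3245033112583))]
w2 rect mm 510.1 298.0 112.5 45.5 11.4 medz rim [0.0381 0.0391]
[(np.float64(151.81927710843374), np.float64(108.80722891566265))]
```

Two wrist views 100 mm apart agree: cup centre (0.510, 0.298), yaw 11.7°, rim at z=0.038. The bowl centre is about (0.543, -0.043).

Call:
step_arm:
  rows:
    - [-0.012,0.01,-0.01,0,0,-9.8]
    - [-0.014,0.01,-0.01,0,0,-9.8]
    - [-0.014,0.01,-0.015,0,0,-9.8]
    - [-0.014,0.01,-0.015,0,0,-9.8]
    - [-0.014,0.01,-0.015,0,0,-9.8]
    - [-0.014,0.01,-0.015,0,0,-9.8]
    - [-0.013,0.01,-0.015,0,0,-9.8]
    - [-0.011,0.0085,-0.01,0,0,-9.8]
    - [0,0,0,0,0,0]
    - [0,0,0,0,0,0]
    - [0,0,0,0,0,0]

```text
time: 3.85
position: [0.5118, 0.2983, 0.2605]
tool_rot: [0.995, 0.101, 0.001, -0.0]
ft_force: [0.1, 0.1, 0.8]
grip_width: 0.0869
grip_force: 0.0
```

```bash
python3 - <<'E'
from h import *
o=get_obs(); r=R.from_quat(o['tool_rot']).as_matrix(); print(o['position'].round(4),r.round(3).tolist(),o['q'].round(3))
c,T=snap('wrist'); cv2.imwrite('pics/w3.png',c['pixels'])
E
```

```text
[0.5118 0.2983 0.2605] [[0.979, 0.202, 0.002], [0.202, -0.979, 0.001], [0.002, -0.0, -1.0]] [ 0.339  0.679  1.632 -0.     0.83   1.707]
```

View pics/w3.png

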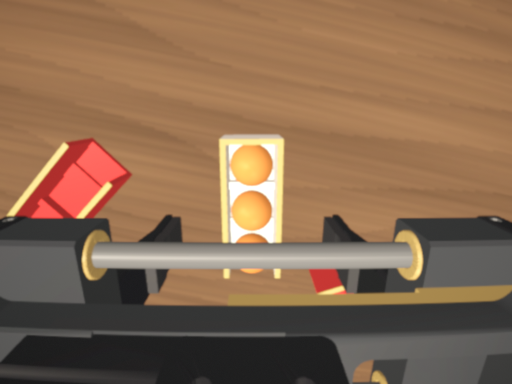

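The cup lies centred between the fingers (mid column 252), in line with the tool. I descend and grip.

Call:
step_arm:
  rows:
    - [-0.001,0,-0.015,0,0,0]
    - [0,0,-0.02,0,0,0]
    - [0,0,-0.02,0,0,0]
    - [0,0,-0.012,0,0,0]
    - [0,0,-0.0055,0,0,0]
    - [0,0,0,0,0,0]
    - [0,0,0,0,0,0]

```text
time: 4.78
position: [0.5103, 0.2986, 0.1878]
tool_rot: [0.995, 0.101, 0.001, -0.0]
ft_force: [0.4, 0.4, -0.2]
grip_width: 0.0871
grip_force: 0.0
```

Call:
step_arm:
  rows:
    - [0,0,0,0,0,0]
    - [0,0,0,0,0,0]
    - [0,0,0,0,0,0]
    - [0,0,0,0,0,0]
    - [0,0,0,0,0,0]
    - [0,0,0,0,0,0]
    - [0,0,0,0,0,0]
    - [0,0,0,0,0,0]
  jaw: 0.03
  squeeze: 30

```text
time: 5.78
position: [0.51, 0.2985, 0.1872]
tool_rot: [0.995, 0.101, -0.0, 0.0]
ft_force: [0.5, 0.0, -0.6]
grip_width: 0.0445
grip_force: 30.0
```

Call:
step_arm:
  rows:
    - [0,0,0.008,0,0,0]
    - [0,0,0.015,0,0,0]
    - [0,0,0.022,0,0,0]
    - [0,0,0.028,0,0,0]
    - [0,0,0.03,0,0,0]
    - [0,0,0.028,0,0,0]
    - [0,0,0.02,0,0,0]
    - [0,0,0.012,0,0,0]
    - [0,0,0.004,0,0,0]
    - [0,0,0,0,0,0]
    - [0,0,0,0,0,0]

```text
time: 7.15
position: [0.5097, 0.2984, 0.3533]
tool_rot: [0.995, 0.101, -0.001, 0.0]
ft_force: [-0.7, -0.3, -2.0]
grip_width: 0.0448
grip_force: 30.0
```

Call:
step_arm:
  rows:
    - [0.001,-0.007,0,0,0,3.0]
    - [0.002,-0.014,0,0,0,6.0]
    - [0.003,-0.019,0,0,0,8.0]
    - [0.004,-0.021,0,0,0,8.4]
    - [0.004,-0.022,0,0,0,9.0]
    - [0.004,-0.023,0,0,0,9.0]
    - [0.004,-0.022,0,0,0,9.0]
    - [0.004,-0.021,0,0,0,8.4]
    - [0.003,-0.019,0,0,0,8.0]
    - [0.003,-0.014,0,0,0,6.0]
    - [0.001,-0.012,0,0,0,3.0]
    - [0,-0.004,0,0,0,0.6]

```text
time: 8.65
position: [0.543, 0.0999, 0.3535]
tool_rot: [0.707, 0.707, -0.0, -0.001]
ft_force: [-0.1, 0.4, -1.5]
grip_width: 0.0446
grip_force: 30.0
```

```bash
python3 - <<'E'
from h import *
o=get_obs(); r=R.from_quat(o['tool_rot']).as_matrix(); print(o['position'].round(4),r.round(3).tolist(),o['q'].round(3),o['ft_force'].round(2),o['grip_width'],o['time'])
c,T=snap('side'); a=cv2.resize(c['pixels'][130:290,190:390],(500,400),interpolation=cv2.INTER_CUBIC); c,T=snap('wrist')
cv2.imwrite('pics/c2.png',np.hstack([a,cv2.resize(c['pixels'],(300,225)) if 0 else cv2.copyMakeBorder(cv2.resize(c['pixels'],(300,225)),0,175,0,0,cv2.BORDER_CONSTANT)]))
E
```

```text
[0.543  0.0999 0.3535] [[0.001, 1.0, -0.001], [1.0, -0.001, 0.0], [0.0, -0.001, -1.0]] [-0.02   0.498  1.668  0.     0.977 -0.019] [-0.05  0.4  -1.55] 0.044621976610804685 8.65
```

View pics/c2.png

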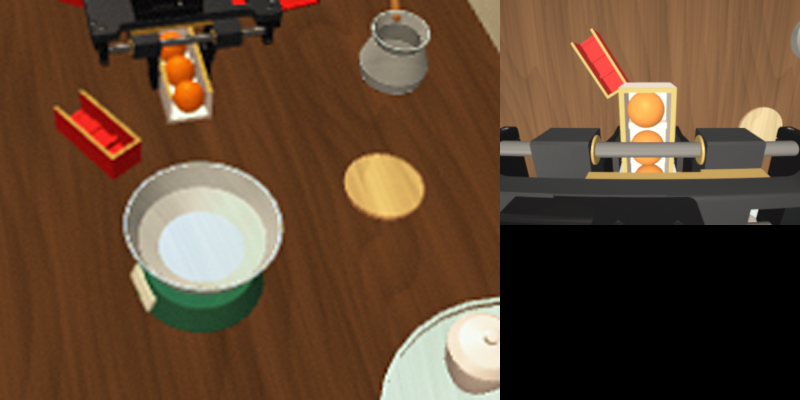

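All three balls are still in, and the mouth points at the bowl. I start tipping gently to 18°, with the lip over the near half of the bowl.

Call:
step_arm:
  rows:
    - [0,-0.004,-0.002,0.6,0,0]
    - [0,-0.008,-0.004,1.4,0,0]
    - [0,-0.011,-0.006,2.0,0,0]
    - [0,-0.013,-0.006,2.0,0,0]
    - [0,-0.014,-0.006,2.2,0,0]
    - [0,-0.014,-0.006,2.2,0,0]
    - [0,-0.013,-0.006,2.0,0,0]
    - [0,-0.011,-0.005,2.0,0,0]
    - [0,-0.009,-0.004,1.6,0,0]
    - [0,-0.006,-0.003,1.2,0,0]
    - [0,-0.003,-0.002,0.6,0,0]
    - [0,-0.001,0,0.2,0,0]

```text
time: 10.25
position: [0.543, -0.0064, 0.3041]
tool_rot: [0.698, 0.698, 0.111, -0.111]
ft_force: [-0.5, 0.6, -2.6]
grip_width: 0.045
grip_force: 30.0
```

Call:
step_arm:
  rows:
    - [0,-0.0033,0,1,0,0]
    - [0,-0.0033,0,1,0,0]
    - [0,-0.0033,0,1,0,0]
    - [0,-0.0033,0,1,0,0]
    - [0,-0.0033,-0.0003,1,0,0]
    - [0,-0.0033,-0.0004,1,0,0]
    - [0,-0.0033,-0.0005,1,0,0]
    - [0,-0.0033,-0.0006,1,0,0]
    - [0,-0.0033,-0.0007,1,0,0]
    - [0,-0.0033,-0.0008,1,0,0]
    - [0,0,0,0,0,0]
    - [0,0,0,0,0,0]

```text
time: 11.75
position: [0.543, -0.0394, 0.301]
tool_rot: [0.686, 0.686, 0.171, -0.171]
ft_force: [-0.9, 0.1, -2.5]
grip_width: 0.0446
grip_force: 30.0
```

```bash
cat > look.py <<'E'
from h import *
import sys
o=get_obs(); r=R.from_quat(o['tool_rot']).as_matrix(); print(o['position'].round(4),'tilt',np.degrees(np.arccos(-r[2,2])).round(2),o['q'].round(2),o['ft_force'].round(2),o['grip_width'].round(4),o['time'])
fr=[]
for n,cr in [('side',(170,290,210,360)),('scene',(130,250,140,290))]:
    c,T=snap(n); P,u,v=world(c,T); im=c['pixels'].astype(int); b,g,rr=im[v,u].T
    d=np.hypot(P[:,0]-.543,P[:,1]+.043)
    f=np.percentile(P[(d>.074)&(d<.088)&(P[:,2]<.12)&(P[:,2]>.07)][:,2],[60,90]) ; og=(rr>170)&(g>70)&(g<190)&(b<90)&(rr-b>110)&(d<.2)&(P[:,2]>.06)
    L=np.zeros((384,512),np.uint8); L[v[og],u[og]]=1; k,lab,st,cen=cv2.connectedComponentsWithStats(L)
    for i in range(1,k):
        if st[i,4]>10: m=lab[v,u]==i; print(n,'orange',st[i,4],np.median(P[m],0).round(3))
    print(n,'rim z',f.round(4))
    fr.append(cv2.resize(c['pixels'][cr[0]:cr[1],cr[2]:cr[3]],(400,320),interpolation=cv2.INTER_CUBIC))
cv2.imwrite('pics/%s.png'%sys.argv[1],np.hstack(fr))
E
python3 look.py t28
```

```text
Traceback (most recent call last):
  File "look.py", line 3, in <module>
    o=get_obs(); r=R.from_quat(o['tool_rot']).as_matrix(); print(o['position'].round(4),'tilt',np.degrees(np.arccos(-r[2,2])).round(2),o['q'].round(2),o['ft_force'].round(2),o['grip_width'].round(4),o['time'])
                                                                                                                                                                              ^^^^^^^^^^^^^^^^^^^^^
AttributeError: 'float' object has no attribute 'round'
```

```bash
sed -i "s/o\['grip_width'\].round(4)/o['grip_width']/" look.py; python3 look.py t28
```

```text
[ 0.543  -0.0394  0.301 ] tilt 28.0 [-0.38  0.6   1.72  0.52  1.08 -0.69] [-0.93  0.12 -2.49] 0.044644122516074455 11.75
side orange 11 [0.541 0.02  0.163]
side orange 22 [ 0.565 -0.004  0.153]
side orange 12 [ 0.523 -0.01   0.15 ]
side orange 94 [ 0.544 -0.082  0.086]
side rim z [0.0968 0.0992]
scene orange 39 [0.549 0.068 0.183]
scene orange 99 [ 0.557 -0.082  0.083]
scene rim z [0.0934 0.0961]
```

View pics/t28.png

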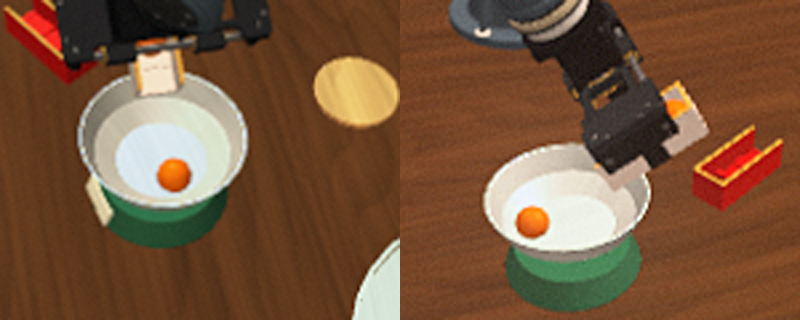

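The first ball is in the bowl at about (172,174) in the left crop, and the rim is down about 6 mm. I tip slowly on to 40°, then look.

Call:
step_arm:
  rows:
    - [0,-0.0033,-0.0008,1,0,0]
    - [0,-0.0033,-0.0008,1,0,0]
    - [0,-0.0033,-0.0009,1,0,0]
    - [0,-0.0033,-0.0009,1,0,0]
    - [0,-0.0033,-0.001,1,0,0]
    - [0,-0.0033,-0.001,1,0,0]
    - [0,-0.0032,-0.001,1,0,0]
    - [0,-0.0032,-0.0011,1,0,0]
    - [0,-0.0032,-0.0011,1,0,0]
    - [0,-0.0032,-0.0012,1,0,0]
    - [0,0,0,0,0,0]
    - [0,0,0,0,0,0]

```text
time: 13.35
position: [0.543, -0.072, 0.2912]
tool_rot: [0.669, 0.669, 0.23, -0.23]
ft_force: [-0.1, -0.4, -2.4]
grip_width: 0.0446
grip_force: 30.0
```

```bash
python3 look.py t38
```

```text
[ 0.543  -0.072   0.2912] tilt 38.0 [-0.46  0.64  1.71  0.63  1.21 -0.82] [-0.06 -0.36 -2.44] 0.04462931656728981 13.35
side orange 21 [0.543 0.06  0.207]
side orange 93 [ 0.538 -0.074  0.085]
side rim z [0.0972 0.0995]
scene orange 75 [0.548 0.053 0.193]
scene orange 100 [ 0.552 -0.067  0.082]
scene rim z [0.0931 0.0959]
```

Still one ball in the bowl at 38°. I go on to 43°.

Call:
step_arm:
  rows:
    - [0,-0.0031,-0.0012,1,0,0]
    - [0,-0.0031,-0.0012,1,0,0]
    - [0,-0.0031,-0.0013,1,0,0]
    - [0,-0.003,-0.0013,1,0,0]
    - [0,-0.003,-0.0014,1,0,0]
    - [0,0,0,0,0,0]
    - [0,0,0,0,0,0]
    - [0,0,0,0,0,0]
    - [0,0,0,0,0,0]

```text
time: 14.58
position: [0.543, -0.0872, 0.2849]
tool_rot: [0.658, 0.658, 0.259, -0.259]
ft_force: [0.1, 0.1, -2.5]
grip_width: 0.0446
grip_force: 30.0
```

```bash
python3 look.py t43
```

```text
[ 0.543  -0.0872  0.2849] tilt 43.0 [-0.5   0.67  1.69  0.68  1.27 -0.87] [ 0.1   0.07 -2.47] 0.044649082205344755 14.575
side orange 67 [0.539 0.049 0.202]
side orange 17 [0.564 0.048 0.209]
side orange 67 [ 0.551 -0.021  0.079]
side orange 95 [ 0.537 -0.089  0.08 ]
side rim z [0.091  0.0936]
scene orange 77 [0.548 0.045 0.198]
scene orange 100 [ 0.567 -0.011  0.076]
scene orange 101 [ 0.55  -0.082  0.076]
scene rim z [0.0872 0.0897]
```

Two balls are now in the bowl and the rim is down 12 mm; the third is in the cup. I tip back with a rise.

Call:
step_arm:
  rows:
    - [0,0.004,0.003,-1.0,0,0]
    - [0,0.009,0.006,-2.5,0,0]
    - [0,0.013,0.008,-4.0,0,0]
    - [0,0.017,0.008,-4.5,0,0]
    - [0.001,0.02,0.008,-5.0,0,0]
    - [0.002,0.022,0.008,-5.0,0,0]
    - [0.002,0.022,0.008,-5.0,0,0]
    - [0.002,0.022,0.007,-5.0,0,0]
    - [0.002,0.021,0.006,-4.5,0,0]
    - [0.002,0.018,0.004,-3.5,0,0]
    - [0.001,0.014,0.003,-2.0,0,0]
    - [0.001,0.01,0.001,-1.0,0,0]

```text
time: 16.18
position: [0.5553, 0.1062, 0.3554]
tool_rot: [0.707, 0.708, 0.0, 0.0]
ft_force: [-0.4, 0.2, -1.9]
grip_width: 0.0448
grip_force: 30.0
```

Call:
step_arm:
  rows:
    - [0.001,0.014,0,0,0,0]
    - [0.001,0.02,0,0,0,0]
    - [0.001,0.024,0,0,0,0]
    - [0.001,0.026,0,0,0,0]
    - [0,0.026,0,0,0,0]
    - [0,0.022,0,0,0,0]
    - [0,0.016,0,0,0,0]
    - [0,0.01,0,0,0,0]
    - [0,0.005,0,0,0,0]
    - [0,0.0015,0,0,0,0]
    - [0,0,0,0,0,0]

```text
time: 17.55
position: [0.5601, 0.2687, 0.3548]
tool_rot: [0.707, 0.707, -0.0, 0.0]
ft_force: [0.2, -0.0, -2.2]
grip_width: 0.0451
grip_force: 30.0
```

```bash
python3 look.py up; python3 - <<'E'
from h import *
o=get_obs(); print(R.from_quat(o['tool_rot']).as_matrix().round(3).tolist())
c,T=snap('side'); P,u,v=world(c,T)
m=(abs(P[:,0]-.56)<.07)&(abs(P[:,1]-.27)<.08)&(P[:,2]<.1)&(P[:,2]>.008); print('stuff under',m.sum())
d=c['pixels'][110:210,200:325]; c,T=snap('wrist')
cv2.imwrite('pics/c3.png',np.hstack([cv2.resize(d,(400,320),interpolation=cv2.INTER_CUBIC),cv2.resize(c['pixels'],(400,320))]))
E
```

```text
[0.5601 0.2687 0.3548] tilt 0.02 [ 0.27  0.58  1.49 -0.    1.07  0.27] [ 0.22 -0.03 -2.23] 0.045094061490573795 17.55
side orange 83 [ 0.554 -0.017  0.08 ]
side orange 92 [ 0.537 -0.089  0.08 ]
side rim z [0.0909 0.0931]
scene orange 100 [ 0.566 -0.011  0.076]
scene orange 96 [ 0.55  -0.081  0.076]
scene rim z [0.0867 0.0896]
[[0.001, 1.0, -0.0], [1.0, -0.001, -0.0], [-0.0, -0.0, -1.0]]
stuff under 0
```

View pics/c3.png

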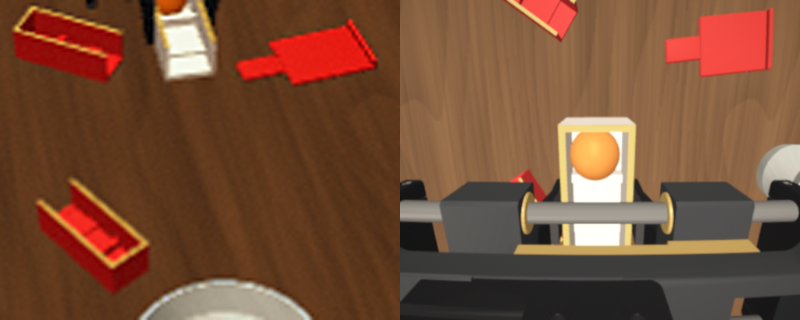

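The back ball sits in the cup at (595,155) in the right crop, and the spot below is clear. I lower the cup.

Call:
step_arm:
  rows:
    - [0,0,-0.01,0,0,0]
    - [0,0,-0.02,0,0,0]
    - [0,0,-0.028,0,0,0]
    - [0,0,-0.03,0,0,0]
    - [0,0,-0.028,0,0,0]
    - [0,0,-0.022,0,0,0]
    - [0,0,-0.014,0,0,0]
    - [0,0,-0.008,0,0,0]
    - [0,0,-0.004,0,0,0]
    - [0,0,-0.002,0,0,0]
    - [0,0,0,0,0,0]
    - [0,0,0,0,0,0]

```text
time: 19.25
position: [0.5601, 0.2692, 0.1893]
tool_rot: [0.707, 0.707, 0.0, 0.0]
ft_force: [-0.6, -0.4, -2.6]
grip_width: 0.0451
grip_force: 30.0
```

Call:
step_arm:
  rows:
    - [0,0,-0.001,0,0,0]
    - [0,0,-0.0007,0,0,0]
    - [0,0,0,0,0,0]
    - [0,0,0,0,0,0]

```text
time: 19.75
position: [0.56, 0.2691, 0.1873]
tool_rot: [0.707, 0.707, 0.0, 0.0]
ft_force: [-0.8, 0.0, 0.2]
grip_width: 0.0451
grip_force: 30.0
```

The force now shows the sideboard carrying the cup. I release and withdraw.

Call:
step_arm:
  rows:
    - [0,0,0,0,0,0]
    - [0,0,0,0,0,0]
    - [0,0,0,0,0,0]
    - [0,0,0,0,0,0]
    - [0,0,0,0,0,0]
    - [0,0,0,0,0,0]
  jaw: 0.087

```text
time: 20.5
position: [0.56, 0.2691, 0.187]
tool_rot: [0.707, 0.707, -0.0, 0.0]
ft_force: [0.6, 0.5, 0.2]
grip_width: 0.0861
grip_force: 0.0
```

Call:
step_arm:
  rows:
    - [0,0,0.008,0,0,0]
    - [0,0,0.02,0,0,0]
    - [0,0,0.03,0,0,0]
    - [0,0,0.035,0,0,0]
    - [0,-0.01,0.03,0,0,0]
    - [0,-0.02,0.02,0,0,0]
    - [0,-0.02,0.01,0,0,0]
    - [0,0,0,0,0,0]
    - [0,0,0,0,0,0]
    - [0,0,0,0,0,0]

```text
time: 21.75
position: [0.5597, 0.2194, 0.3389]
tool_rot: [0.707, 0.707, -0.001, -0.001]
ft_force: [-0.1, -0.5, -0.0]
grip_width: 0.0872
grip_force: 0.0
```

```bash
python3 look.py end; python3 cup.py w9; python3 - <<'E'
import cv2,numpy as np
cv2.imwrite('pics/c4.png',np.hstack([cv2.resize(cv2.imread('pics/w9.png'),(400,320)),cv2.imread('pics/end.png')[:,:400]]))
E
```

```text
[0.5597 0.2194 0.3389] tilt 0.12 [0.19 0.58 1.56 0.   1.01 0.19] [-0.07 -0.51 -0.02] 0.08716708929330569 21.75
side orange 85 [ 0.554 -0.017  0.081]
side orange 93 [ 0.537 -0.089  0.08 ]
side rim z [0.0906 0.0932]
scene orange 104 [ 0.567 -0.011  0.076]
scene orange 97 [ 0.549 -0.081  0.076]
scene rim z [0.0869 0.0898]
[0.5598 0.2196 0.3393]
cup 0.74 [254. 133.  48. 114.] [0.56  0.262 0.007] 0.04 [255. 255. 255.]
cup 0.67 [161. 221.  97. 108.] [0.449 0.189 0.017] 0.175 [ 59.  73. 191.]
candy_back_center 0.97 [252.  99.  36.  36.] [0.558 0.302 0.033] 0.039 [100. 193. 255.]
```

View pics/c4.png

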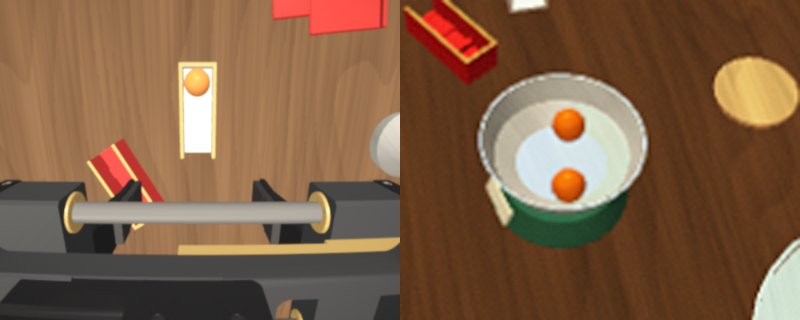

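The cup stands upright with the back ball in it at (197,82), two balls lie in the bowl at (568,124) and (568,185), and the gripper is clear.

```bash
python3 -c "
from rig import hand_in; print(hand_in())"
```

```text
the job is handed in; nothing more can be done
None
```

The job is handed in: two balls are in the scale bowl, which sank about 12 mm, and the white cup stands upright at about (0.56, 0.27), well clear of the scale, with the back ball still inside.

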